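# Drive the stuck core plug out of a till-roll spool

### The arm

A 6-joint arm with a two-finger parallel gripper is mounted at the origin on a cart in front of the work surface, level with it; the furniture and walls round the work are solid. World frame = base frame: x ahead of the robot, y to its left, z up, the work surface at z = 0. Lengths are in m, angles in rad, forces in N, time in s.
With the tool pointing down it reaches from about 0.25 to 0.775 m from the base axis. Payload 4 kg.
Tool frame: the origin (TCP) lies between the finger pads; the fingertips stand 25 mm ahead of it and the grasp point (between the pads) lies 6 mm ahead of it (r.finger_overhang is the x of the fingertips in the tool frame, in m); x points along the fingers, y is the direction in which the jaws open and shut, and the axes are right-handed (so a half turn about x gives the same grasp; the last joint's range is limited). The gripper opens to 85 mm and grips with 20 to 120 N. Pads are 22 mm wide; open, the fingers measure 114 mm over their backs; the gripper's body (76 mm by 85 mm) begins 54 mm behind the grasp point. The pads swing forward as they close: fully open they stand 13 mm farther back than shut.
Start: joints at [-1.306, 0.087, 1.371, -0, 1.684, -0.103], TCP at [0.198, -0.513, 0.256] pointing down, gripper open.
Joint ranges: [-3.1, 3.1], [-0.76, 2.03], [0.27, 2.55], [-1.08, 4.22], [0.17, 2.65], [-2.57, 2.57]. Speed limits (rad/s): [2.79, 2.79, 3.14, 3.14, 3.14, 3.14].

### API

Orientations are given as a unit quaternion [x, y, z, w].
In Python, from plant import r gives the robot as it stands.
- The arm moves only by the shell command python3 -m jog 'ROWS' [OPENING] [FORCE]. ROWS is JSON, a list of rows, each an object with "delta_pos": the shift along the tool's x, y, z in mm, a list of three; "yaw": the turn about the tool's x in rad. A call has 1 to 12 rows; each row is the pose to reach, as a shift and turn from the pose measured when the call began, along the tool's axes at that moment; what a row does not reach only later rows make up. A row lasts 1/8 s, in which the tool goes at most 62.5 mm and 10.7 degrees, less where a joint would pass 70% of its speed; a pose out of reach is approached as far as the arm can. A call with a gripper value outside its range is refused whole. OPENING is the opening, from 0 (shut) to 1 (fully open), set as the call begins (- or left out, the last holds). The fingers move at their own pace and stop on an object; FORCE is the grip in N (left out, the last holds). Time passes only in rows, so rows that repeat a pose let the fingers close. It gives the time, the measured TCP pose, the force and the opening at its end, in the units of the state.
- r.get_state(): the state, without advancing time (a new reading comes with each control period).
- r.camera(name): name is "scene" or "top"; returns the picture (420x560x3 uint8, red, green, blue); there is no depth.
- r.get_calibration(name): a dict with "intrinsics" (3x3 intrinsics, pixels), "D" ([k1, k2, p1, p2, k3] as OpenCV has them; the pictures are not rectified), "R" (3x3) and "t" (3): a world point X has camera coordinates R X + t. Camera axes: x right, y down, z forward; pixel columns grow to the right and rows downward; lengths in m; the calibration is good to about 2 mm. A picture is of the moment at which its call begins. get_calibration takes no time and is no camera call.
- r.finish_job(): hands the job in, once; it reports no verdict.
The state is a dict: "t": time; "joint_pos": joint angles; "joint_vel": joint speeds; "joint_torque": joint torques, N m; "tool_pos": TCP position; "tool_rot": TCP orientation; "wrist_force": force on the tool from outside, world axes, zero at the start; "ft_torque": the same for the moment, N m; "grip_width": finger opening in m.
Only numpy, scipy, OpenCV 4.12 (cv2) and the standard library are available. Lean on these libraries where they do the work, as an engineer would, in place of code of your own. Each camera call takes 0.05 s, during which the arm holds its last target.

### The job

One of the two till-roll spools on the counter still has an old core plug stuck in its bore. Take the drift rod out of its holder by the wooden handle, put it into that spool from above and press straight down until the plug drops out below into the stand's tray and the drift's collar sits on the spool; then let go and leave the drift standing in the spool.

Things in the scene. Friction and masses are not known exactly. Their poses are not given: they have to be found in the camera images.
- drift_grip (a point): Drift: loose upright tool, standing in the loose 45 mm deep hole of a plywood holder (68x68, 55 mm tall). Wooden handle 32 mm across, 50 tall; below it a steel collar 42 across, 7 thick, and a steel rod 14 across, 62 long. The point is on the axis at mid-handle: collar underside 32 mm below, rod tip 94 below, handle top 25 above. z: its axis, up. About 150 g.
- plug_center (a point): Centre of the stuck plug: pale round plastic, 25 mm across, 22 tall, tapered at its lower end. It starts upright in the bore of one of the two spools, its top 6 mm below the mouth, held by three sprung plungers; pushing it down past them takes about 5 to 15 N, then it drops into the tray.
- spool_a_mouth (a point): Centre of the mouth of the spool that holds the plug, 110 mm above the counter, z up. Grey spool (40 mm tall, flanges 60 across) fixed on a plywood stand (92x92 mm, deck 70 high, tray floor 6 high), fixed to the counter. The bore goes straight down through the deck, 30 across, 48 long; 21 clear between its plungers, 25 below the mouth.
- spool_b_mouth (a point): Centre of the mouth of the other spool: the same spool, on the same kind of fixed stand, but its bore is already empty. The two may stand either way round, left or right of the drift.
Mind the look-alikes: they are no part of the job. Of the things like the part that bears drift_grip, leave any that is white or yellow; of the rest the smaller one is meant.

How it is judged:
By the outcome, as a careful person would: the job done as asked, in the order asked, and still so for the second after the job is handed in, with the robot touching nothing.
It also fails if it takes over 32 s, if anything falls off the work surface, if the arm or the gripper's body presses on something with over 40 N, if the wrist force passes 120 N, or if a joint passes its speed limit or range.

## Working session

There is one attempt and no reset: what is moved stays moved. The work goes in short steps, Python scripts to look and compute and a shell command to move; the robot and the scene stay as the last step left them, time stands still between calls to the robot, and variables do not carry over. Pictures are saved under pics/ and viewed, and the job is handed in when it is done.

```bash
mkdir -p pics; ls
python3 - <<'E'
from plant import r
import cv2
for n in("scene","top"):
    im=r.camera(n); cv2.imwrite(f"pics/{n}0.png",im[:,:,::-1]); c=r.get_calibration(n); print(n,c)
s=r.get_state(); print(s)
E
```

```text
pics
scene {'intrinsics': array([[496.0932582 ,   0.        , 278.88324307],
       [  0.        , 496.0932582 , 203.63750754],
       [  0.        ,   0.        ,   1.        ]]), 'D': array([-0.02752772,  0.        ,  0.        ,  0.        ,  0.        ]), 'R': array([[-0.83037383, -0.55670025,  0.02375139],
       [-0.32127268,  0.44351236, -0.83670822],
       [ 0.45526165, -0.70241128, -0.54713364]]), 't': array([0.45266674, 0.23407238, 0.85910657])}
top {'intrinsics': array([[468.33644511,   0.        , 280.27806512],
       [  0.        , 468.33644511, 212.94910133],
       [  0.        ,   0.        ,   1.        ]]), 'D': array([-0.04047856,  0.        ,  0.        ,  0.        ,  0.        ]), 'R': array([[ 0.36027455, -0.93282522, -0.00627321],
       [-0.89105779, -0.34213742, -0.29825828],
       [ 0.27607655,  0.11304466, -0.95446459]]), 't': array([-0.13849282,  0.49767706,  0.7912784 ])}
{'t': 0.1, 'joint_pos': array([-1.30611006e+00,  8.78892211e-02,  1.37212943e+00,  2.51777013e-05,
        1.68361572e+00, -1.03128279e-01]), 'joint_vel': array([ 3.14640213e-05, -2.41500749e-03, -3.77083880e-03, -3.73115199e-04,
       -3.00470711e-06, -1.92919266e-03]), 'joint_torque': array([ 2.42640883e-03, -3.53013289e+01, -3.14219964e+01, -7.55699375e-05,
        7.90903898e-03,  1.96739009e-06]), 'tool_pos': array([ 0.1976481 , -0.5128215 ,  0.25523835]), 'tool_rot': array([-0.69513263, -0.1300314 ,  0.69523149, -0.12859097]), 'wrist_force': array([-0.13343442, -0.16166537, -0.01034567]), 'ft_torque': array([-0.07784215, -0.01862759,  0.0019686 ]), 'grip_width': 0.08546415477343876}
```

View pics/scene0.png

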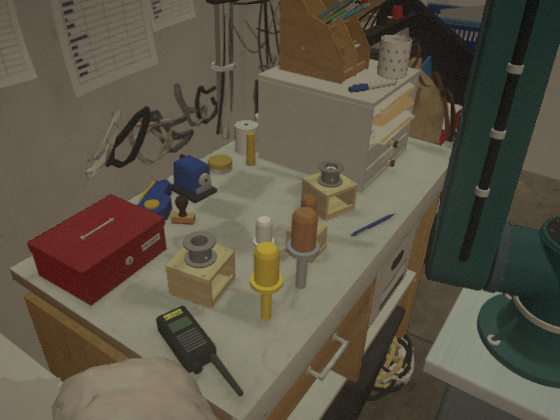

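View pics/top0.png

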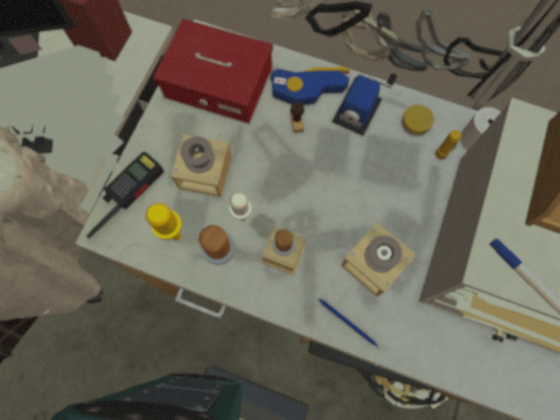

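Things that could be taken for the drift:
- White-handled: top (240,203)
- Yellow: top (160,216)
- Large brown: top (214,240)
- Small brown in the plywood holder: top (285,240)

White and yellow are excluded, and the smaller of the two brown ones is in the holder, so I choose (285,240). Spools are at top (201,153) and (384,252). The latter seems to show a pale plug. I'll check both in a close crop.

Run:
```python
import cv2,numpy as np
t=cv2.imread("pics/top0.png")
def c(x,y,s=40): return cv2.resize(t[y-s:y+s,x-s:x+s],(390,390),interpolation=cv2.INTER_CUBIC)
cv2.imwrite("pics/crop1.png",np.hstack([c(201,160),c(384,255)]))
cv2.imwrite("pics/crop2.png",np.hstack([c(285,245),c(214,242)]))
```

```text
(no output)
```

View pics/crop1.png

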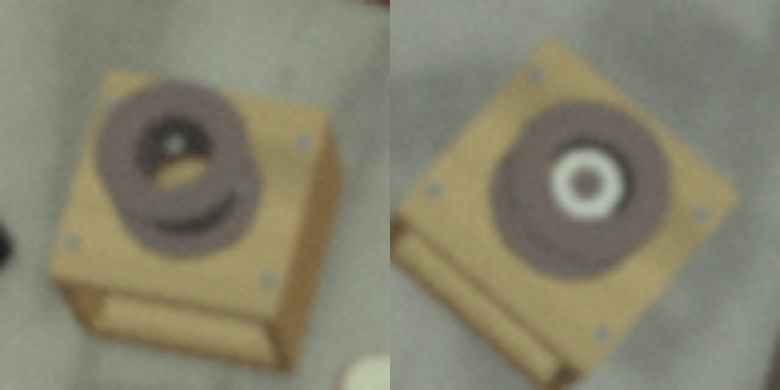

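View pics/crop2.png

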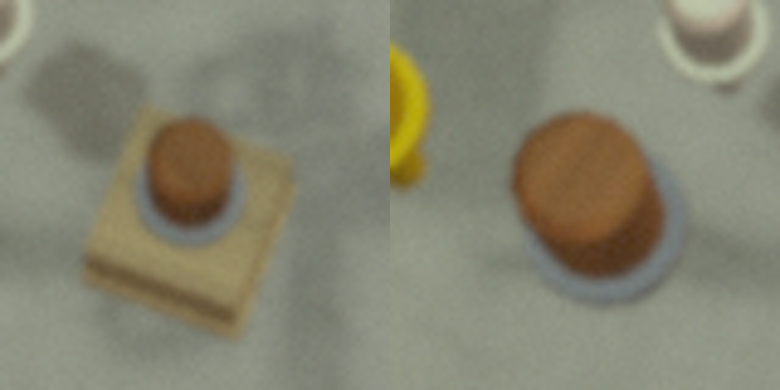

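The right-hand spool, top (384,252), shows a pale ring in its bore, so it holds the plug (spool A). In the left spool you can see through the bore to the tray. The drift is the brown-handled one in the holder at (285,240); the other brown one is bigger. Next I'll measure.

```bash
cat > h.py <<'E'
import numpy as np,cv2
from plant import r
def ray(n,px):
    c=r.get_calibration(n); u=cv2.undistortPoints(np.array(px,float).reshape(-1,1,2),c["intrinsics"],c["D"]).reshape(-1,2)
    R,t=np.array(c["R"]),np.array(c["t"]); o=-R.T@t
    return o,(np.c_[u,np.ones(len(u))]@R)
def onz(n,px,z):
    o,d=ray(n,px); return o+d*((z-o[2])/d[:,2])[:,None]
def proj(n,X):
    c=r.get_calibration(n); X=np.array(X,float).reshape(-1,3)
    return cv2.projectPoints(X,cv2.Rodrigues(np.array(c["R"]))[0],np.array(c["t"]),c["intrinsics"],c["D"])[0].reshape(-1,2)
E
python3 - <<'E'
import cv2,numpy as np
from h import *
t=cv2.imread("pics/top0.png"); s=cv2.imread("pics/scene0.png")
print("drift top",onz("top",[[284.2,237.2]],.129),"collar",onz("top",[[284,244.6]],.079))
print("spool flange",onz("top",[[384.6,253.2]],.11))
# plug top z=.104 by white mask
hsv=cv2.cvtColor(t,cv2.COLOR_BGR2HSV)
for n,im in(("top",t),("scene",s)):
    h=cv2.cvtColor(im,cv2.COLOR_BGR2HSV)
    m=((h[:,:,0]<15)&(h[:,:,1]>110)&(h[:,:,2]>50)).astype(np.uint8)
    k,l,st,ce=cv2.connectedComponentsWithStats(m)
    for i in range(1,k):
        if 150<st[i,4]<3000: print(n,st[i],ce[i])
sub=hsv[236:272,366:404]
m=((sub[:,:,2]>150)&(sub[:,:,1]<45)); ys,xs=np.nonzero(m); print("plug px",xs.mean()+366,ys.mean()+236,len(xs),xs.min()+366,xs.max()+366,ys.min()+236,ys.max()+236)
def c(im,x,y,q=30): return cv2.resize(im[y-q:y+q,x-q:x+q],(400,400),interpolation=cv2.INTER_CUBIC)
cv2.imwrite("pics/crop3.png",np.hstack([c(s,308,212),c(s,330,180)]))
E
```

```text
drift top [[0.46074251 0.02145124 0.129     ]] collar [[0.45975901 0.02136812 0.079     ]]
spool flange [[ 0.50086185 -0.14908535  0.11      ]]
top [  60    0   70   59 2754] [97.66957153 24.77596224]
top [199 236  31  22 226] [216.52212389 249.25663717]
scene [439  95  12  50 199] [444.71859296 125.07537688]
scene [292 213  25  39 507] [304.31558185 232.91518738]
plug px 383.7019230769231 252.3653846153846 104 377 390 246 259
```

View pics/crop3.png

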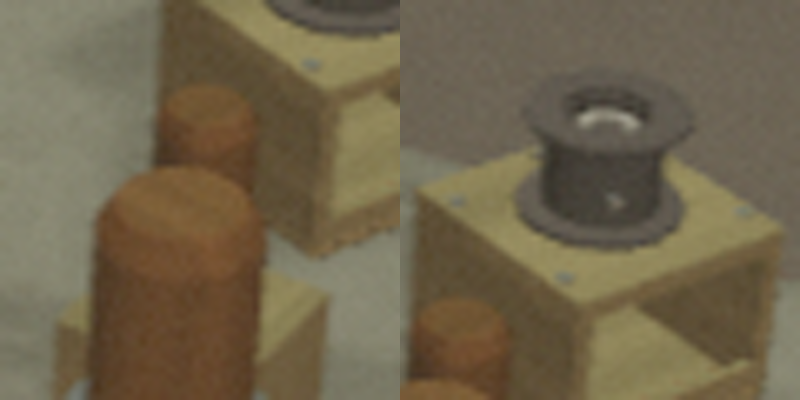

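Run:
```python
from h import *
print("scene: drift",onz("scene",[[309.05,198.2]],.129),"spool",onz("scene",[[331.1,166.5]],.110))
print("plug top",onz("top",[[383.7,252.4]],.104))
print("big brown",onz("top",[[210,237],[217,246]],.13), "white",onz("top",[[239,200]],.12),"corners holder", onz("top",[[285-40+145*80/390,205+105*80/390],[245+295*80/390,205+155*80/390],[245+82*80/390,205+260*80/390]],.055))
print("stand",onz("top",[[344+(550-390)*80/390,215+38*80/390],[344+(740-390)*80/390,215+200*80/390]],.07))
from scipy.spatial.transform import Rotation as R
s=r.get_state(); M=R.from_quat(s["tool_rot"]).as_matrix(); print(M.round(3)); 
p=s["tool_pos"]
for nm,q in(("over drift",[.4607,.0214,.17]),("grasp",[.4607,.0214,.110])): print(nm,(M.T@(np.array(q)-p)*1000).round(1))
print(r.finger_overhang)
```

```text
scene: drift [[0.46035625 0.02483129 0.129     ]] spool [[ 0.50321504 -0.14673067  0.11      ]]
plug top [[ 0.50337054 -0.14795281  0.104     ]]
big brown [[0.41541083 0.13954552 0.13      ]
 [0.40526047 0.12213074 0.13      ]] white [[0.4975427  0.12112829 0.12      ]] corners holder [[ 0.49143382  0.05211802  0.055     ]
 [ 0.49351138 -0.00873008  0.055     ]
 [ 0.42623242  0.05223305  0.055     ]]
stand [[ 0.56205198 -0.12349589  0.07      ]
 [ 0.5275427  -0.20876364  0.07      ]]
[[-0.001  0.36  -0.933]
 [ 0.002 -0.933 -0.36 ]
 [-1.    -0.002 -0.   ]]
over drift [  86.2 -403.7 -437.5]
grasp [ 146.2 -403.6 -437.5]
0.025
```

```bash
python3 -m jog '[{"delta_pos":[0,-40,-44],"yaw":-0.12},{"delta_pos":[0,-80,-88],"yaw":-0.24},{"delta_pos":[0,-120,-131],"yaw":-0.36},{"delta_pos":[0,-160,-175],"yaw":-0.48},{"delta_pos":[0,-200,-219],"yaw":-0.6},{"delta_pos":[0,-240,-263],"yaw":-0.72},{"delta_pos":[0,-280,-306],"yaw":-0.84},{"delta_pos":[0,-320,-350],"yaw":-0.96},{"delta_pos":[10,-360,-394],"yaw":-1.08},{"delta_pos":[40,-404,-437],"yaw":-1.2},{"delta_pos":[66,-404,-437],"yaw":-1.2},{"delta_pos":[66,-404,-437],"yaw":-1.2}]' 0.75
python3 - <<'E'
from h import *
for n in("scene","top"): cv2.imwrite(f"pics/{n}1.png",r.camera(n)[:,:,::-1])
from scipy.spatial.transform import Rotation as R
s=r.get_state(); M=R.from_quat(s["tool_rot"]).as_matrix(); print(s["t"],s["tool_pos"],s["joint_pos"].round(2),M.round(3).tolist(),s["grip_width"]); 
print((M.T@(np.array([.4605,.0222,.110])-s["tool_pos"])*1000).round(1))
E
```

```text
t: 1.6
tool_pos: [0.4583, 0.0224, 0.187]
tool_rot: [0.499, 0.502, -0.502, 0.497]
wrist_force: [-0.2, -0.1, 0.8]
grip_width: 0.064
1.7 [0.46005347 0.02104685 0.1904719 ] [-0.08 -0.09  1.68  0.    1.55 -0.08] [[-0.001, 1.0, -0.003], [0.002, -0.003, -1.0], [-1.0, -0.001, -0.002]] 0.06400844952644533
[80.5  0.5 -1. ]
```

View pics/scene1.png

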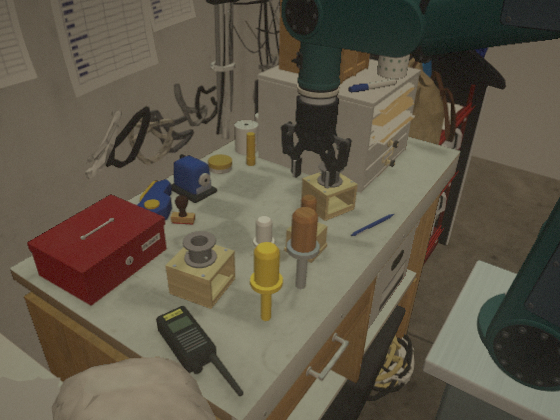

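The gripper (320,150 in scene) is over the small drift. I'll descend and grasp.

```bash
python3 -m jog '[{"delta_pos":[25,0,-1],"yaw":0},{"delta_pos":[50,0,-1],"yaw":0},{"delta_pos":[68,0,-1],"yaw":0},{"delta_pos":[78,0,-1],"yaw":0},{"delta_pos":[78,0,-1],"yaw":0},{"delta_pos":[78,0,-1],"yaw":0}]'
python3 - <<'E'
from h import *
cv2.imwrite(f"pics/top2.png",cv2.resize(r.camera("top")[180:310,200:370,::-1],None,fx=4,fy=4))
E
```

```text
t: 2.45
tool_pos: [0.4608, 0.0218, 0.1138]
tool_rot: [0.502, 0.499, -0.5, 0.499]
wrist_force: [-0.7, -0.2, -0.4]
grip_width: 0.0636
```

View pics/top2.png

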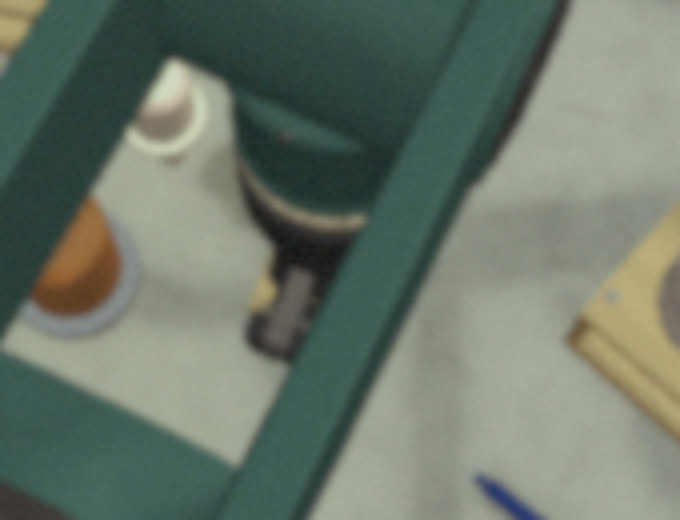

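The gripper is over the holder, whose corner shows at (262,295) in the crop. No contact force, so I'll close.

```bash
python3 -m jog '[{"delta_pos":[2,0,0],"yaw":0},{"delta_pos":[2,0,0],"yaw":0},{"delta_pos":[2,0,0],"yaw":0},{"delta_pos":[2,0,0],"yaw":0},{"delta_pos":[2,0,0],"yaw":0}]' 0.2 60
```

```text
t: 3.12
tool_pos: [0.4613, 0.0219, 0.1124]
tool_rot: [0.502, 0.499, -0.5, 0.499]
wrist_force: [-0.1, 0.0, 4.3]
grip_width: 0.0305
```

```bash
python3 -m jog '[{"delta_pos":[-10,0,0],"yaw":0},{"delta_pos":[-35,0,0],"yaw":0},{"delta_pos":[-65,0,0],"yaw":0},{"delta_pos":[-95,0,0],"yaw":0},{"delta_pos":[-125,0,0],"yaw":0},{"delta_pos":[-140,0,0],"yaw":0},{"delta_pos":[-140,0,0],"yaw":0}]'
python3 - <<'E'
from h import *
cv2.imwrite("pics/scene3.png",r.camera("scene")[:,:,::-1])
s=r.get_state();print(s["tool_pos"],s["wrist_force"],s["grip_width"])
from scipy.spatial.transform import Rotation as R
M=R.from_quat(s["tool_rot"]).as_matrix();print((M.T@(np.array([.5025,-.1477,s["tool_pos"][2]])-s["tool_pos"])*1000).round(1))
E
```

```text
t: 4.0
tool_pos: [0.4611, 0.0217, 0.2531]
tool_rot: [0.502, 0.498, -0.5, 0.5]
wrist_force: [-0.2, -0.5, -1.7]
grip_width: 0.0302
[0.46059657 0.02175584 0.25172404] [ 0.85247488 -0.33524128 -2.11606207] 0.030785109446000734
[ -0.2  42.5 169.3]
```

View pics/scene3.png

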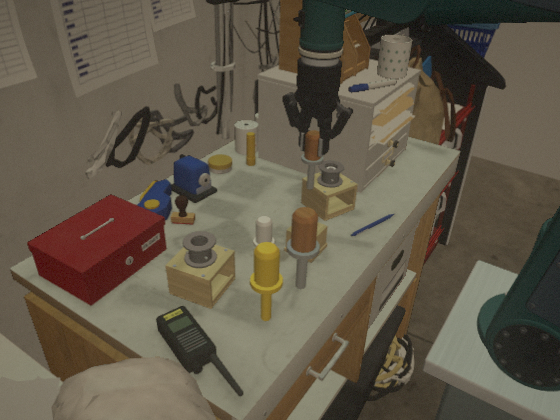

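The drift is held at (313,150) with its rod hanging free. I'll carry it over spool A.

```bash
python3 -m jog '[{"delta_pos":[0,8,32],"yaw":0},{"delta_pos":[0,18,72],"yaw":0},{"delta_pos":[0,28,112],"yaw":0},{"delta_pos":[0,38,150],"yaw":0},{"delta_pos":[0,42,167],"yaw":0},{"delta_pos":[0,42.5,169],"yaw":0},{"delta_pos":[0,42.5,169],"yaw":0}]'
python3 - <<'E'
from h import *
S=r.camera("scene");T=r.camera("top")
s=r.get_state();p=s["tool_pos"];print(p,s["joint_pos"].round(2))
c=np.array
for a in (S,T): pass
f=lambda im,x,y,q=50: cv2.resize(im[y-q:y+q,x-q:x+q,::-1],(400,400),interpolation=cv2.INTER_CUBIC)
for z in(.110,p[2]-.102,p[2]-.040,p[2]-.033): print(z,proj("scene",[p[0],p[1],z]),proj("top",[p[0],p[1],z]))
a=proj("scene",[p[0],p[1],.15])[0].astype(int);b=proj("top",[p[0],p[1],.15])[0].astype(int);print(a,b)
cv2.imwrite("pics/s4.png",S[:,:,::-1]);cv2.imwrite("pics/t4.png",T[:,:,::-1])
cv2.imwrite("pics/c4.png",np.hstack([f(S,*a),f(T,*b)]))
E
```

```text
t: 4.92
tool_pos: [0.5022, -0.1464, 0.251]
tool_rot: [0.502, 0.5, -0.5, 0.499]
wrist_force: [0.3, 0.9, -1.6]
grip_width: 0.0307
[ 0.50231114 -0.14615582  0.25155968] [-0.39  0.03  1.44  0.    1.67 -0.39]
0.11 [[331.3265088  166.71249818]] [[383.23548985 251.84074554]]
0.1495596799576373 [[332.76135798 151.19570027]] [[388.11620089 246.58807163]]
0.21155967995763728 [[335.11862298 125.64055313]] [[396.79918879 237.23624057]]
0.21855967995763728 [[335.39347682 122.65570865]] [[397.87031511 236.08197429]]
[332 151] [388 246]
```

View pics/c4.png

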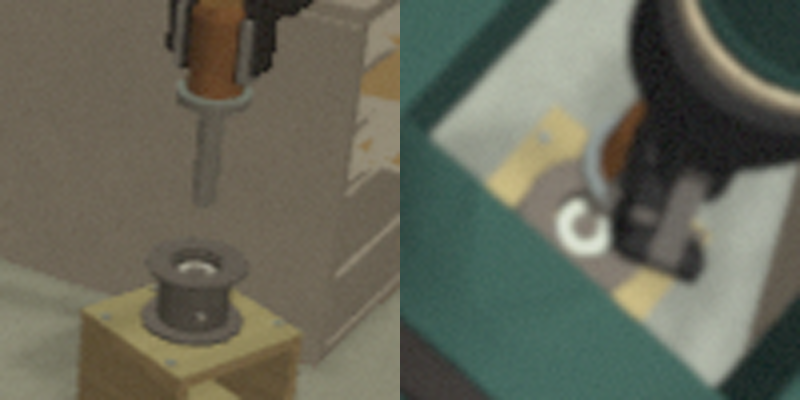

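In scene the rod is upright: tip at (333,152), mouth at (331,167), and the predicted TCP axis agrees within 1 px. In the top view the plug ring is centred at (383.8,252.3), so I need about 1 mm of correction. Then I'll go down in stages.

```bash
python3 -m jog '[{"delta_pos":[5,0.5,1.3],"yaw":0},{"delta_pos":[15,0.5,1.3],"yaw":0},{"delta_pos":[27,0.5,1.3],"yaw":0},{"delta_pos":[35,0.5,1.3],"yaw":0},{"delta_pos":[40,0.5,1.3],"yaw":0},{"delta_pos":[42,0.5,1.3],"yaw":0},{"delta_pos":[42,0.5,1.3],"yaw":0}]'
python3 - <<'E'
from h import *
S=r.camera("scene");T=r.camera("top")
f=lambda im,x,y,q=40: cv2.resize(im[y-q:y+q,x-q:x+q,::-1],(400,400),interpolation=cv2.INTER_CUBIC)
cv2.imwrite("pics/c5.png",np.hstack([f(S,332,151),f(T,388,246)]))
s=r.get_state();print(s["tool_pos"],s["wrist_force"],s["ft_torque"])
E
```

```text
t: 5.9
tool_pos: [0.503, -0.1475, 0.2097]
tool_rot: [0.502, 0.499, -0.5, 0.499]
wrist_force: [-0.1, -0.1, -1.5]
grip_width: 0.0304
[ 0.50310397 -0.14753862  0.21002816] [ 0.25532847 -0.23910982 -2.2594193 ] [ 0.01770979  0.02279109 -0.00264911]
```

View pics/c5.png

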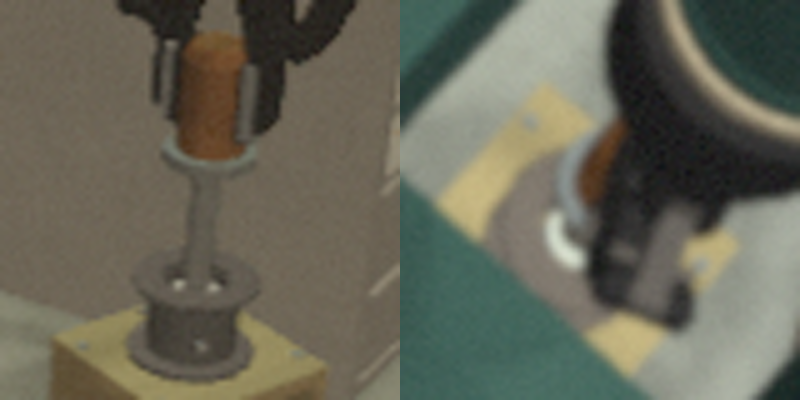

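The rod tip is in the mouth with white plug visible on both sides of it, at (180,285) and (215,287). It's centred, so I'll press down slowly.

```bash
python3 -m jog '[{"delta_pos":[4,0,0],"yaw":0},{"delta_pos":[8,0,0],"yaw":0},{"delta_pos":[12,0,0],"yaw":0},{"delta_pos":[16,0,0],"yaw":0},{"delta_pos":[20,0,0],"yaw":0},{"delta_pos":[24,0,0],"yaw":0}]'; python3 -m jog '[{"delta_pos":[5,0,0],"yaw":0},{"delta_pos":[10,0,0],"yaw":0},{"delta_pos":[15,0,0],"yaw":0},{"delta_pos":[20,0,0],"yaw":0}]'
```

```text
t: 6.75
tool_pos: [0.5026, -0.1473, 0.1847]
tool_rot: [0.501, 0.5, -0.5, 0.499]
wrist_force: [-0.2, -0.4, -2.4]
grip_width: 0.0302
t: 7.25
tool_pos: [0.5026, -0.1473, 0.1643]
tool_rot: [0.501, 0.5, -0.5, 0.499]
wrist_force: [0.4, -0.1, -1.2]
grip_width: 0.0303
```

```bash
python3 -m jog '[{"delta_pos":[4,0,0],"yaw":0},{"delta_pos":[8,0,0],"yaw":0}]'
python3 - <<'E'
from h import *
S=r.camera("scene");T=r.camera("top")
f=lambda im,x,y,q=40: cv2.resize(im[y-q:y+q,x-q:x+q,::-1],(400,400),interpolation=cv2.INTER_CUBIC)
cv2.imwrite("pics/c6.png",np.hstack([f(S,332,171),f(T,388,246)]))
s=r.get_state();print(s["tool_pos"],s["wrist_force"],s["ft_torque"])
E
```

```text
t: 7.5
tool_pos: [0.5026, -0.1472, 0.1561]
tool_rot: [0.501, 0.5, -0.5, 0.499]
wrist_force: [0.0, 0.7, -1.3]
grip_width: 0.0305
[ 0.5022606  -0.1471389   0.15573011] [-0.28846293 -0.08672854 -1.57396152] [ 0.00869382 -0.03409005  0.01976958]
```

View pics/c6.png

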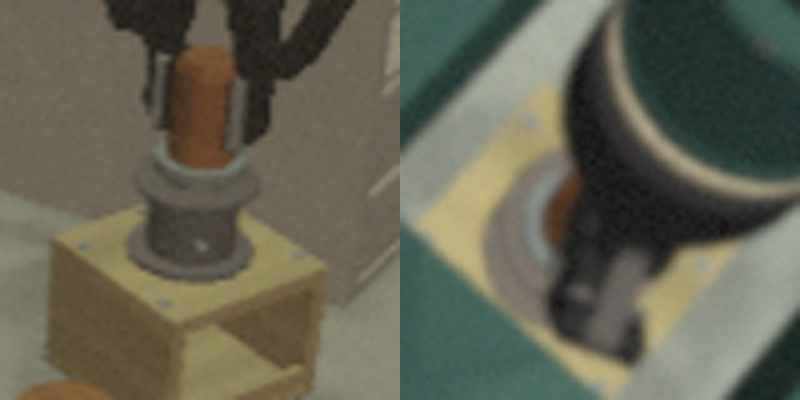

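```bash
python3 -m jog '[{"delta_pos":[2,0,0],"yaw":0},{"delta_pos":[4,0,0],"yaw":0},{"delta_pos":[5,0,0],"yaw":0}]'; python3 -m jog '[{"delta_pos":[1,0,0],"yaw":0},{"delta_pos":[2,0,0],"yaw":0}]'
```

```text
t: 7.98
tool_pos: [0.5022, -0.1471, 0.1506]
tool_rot: [0.501, 0.5, -0.5, 0.499]
wrist_force: [-0.6, 0.1, -1.1]
grip_width: 0.0302
t: 8.22
tool_pos: [0.5023, -0.1471, 0.1505]
tool_rot: [0.501, 0.5, -0.5, 0.499]
wrist_force: [-4.9, 2.1, 10.1]
grip_width: 0.0305
```

```bash
python3 -m jog '[{"delta_pos":[1,0,0],"yaw":0},{"delta_pos":[1.5,0,0],"yaw":0}]'
python3 - <<'E'
from h import *
S=r.camera("scene");T=r.camera("top")
f=lambda im,x,y,q=40: cv2.resize(im[y-q:y+q,x-q:x+q,::-1],(400,400),interpolation=cv2.INTER_CUBIC)
cv2.imwrite("pics/c7.png",np.hstack([f(S,332,186),f(T,380,255)]))
s=r.get_state();print(s["tool_pos"],s["wrist_force"],s["ft_torque"])
E
```

```text
t: 8.48
tool_pos: [0.5024, -0.1471, 0.1505]
tool_rot: [0.501, 0.5, -0.5, 0.499]
wrist_force: [-3.2, 1.5, 8.0]
grip_width: 0.0308
[ 0.50236431 -0.14712712  0.1505385 ] [-3.42687984  1.3946319   6.44985183] [0.21950726 0.80002785 0.03279856]
```

View pics/c7.png

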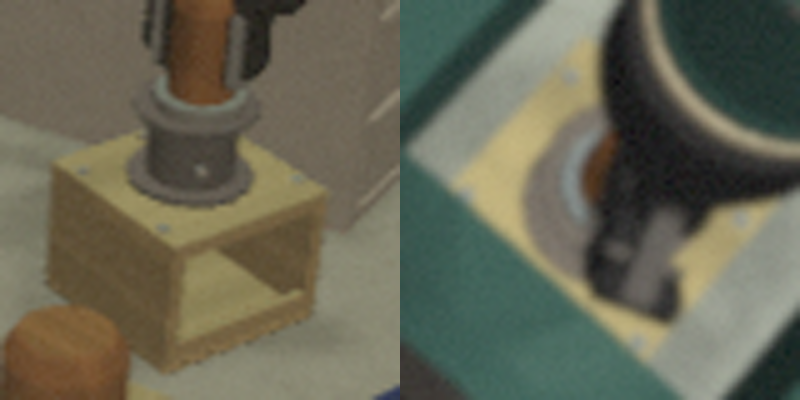

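```bash
python3 - <<'E'
from h import *
for n in("scene",):
  a=proj(n,[[.5025,-.1475,.006],[.5025,-.1475,.028],[.5025,-.1475,.11]]); print(a, (a-[292,146])*5)
E
python3 -m jog '[{"delta_pos":[-1,0,0],"yaw":0},{"delta_pos":[-1,0,0],"yaw":0}]'
python3 -m jog '[{"delta_pos":[0,0,0],"yaw":0},{"delta_pos":[0,0,0],"yaw":0},{"delta_pos":[0,0,0],"yaw":0},{"delta_pos":[0,0,0],"yaw":0}]' 0.7
```

```text
[[327.99492041 204.55351668]
 [328.71721725 196.80094222]
 [331.53776696 166.45839177]] [[179.97460205 292.76758338]
 [183.58608623 254.0047111 ]
 [197.68883479 102.29195885]]
t: 8.82
tool_pos: [0.5024, -0.1472, 0.1511]
tool_rot: [0.501, 0.5, -0.5, 0.499]
wrist_force: [-0.5, -0.3, -2.5]
grip_width: 0.0304
t: 9.32
tool_pos: [0.5025, -0.1472, 0.1511]
tool_rot: [0.501, 0.5, -0.5, 0.499]
wrist_force: [-0.0, 0.3, -0.1]
grip_width: 0.0597
```

Released. I'll retreat straight up and then away, and look.

```bash
python3 -m jog '[{"delta_pos":[-10,0,0],"yaw":0},{"delta_pos":[-35,0,0],"yaw":0},{"delta_pos":[-70,0,0],"yaw":0},{"delta_pos":[-110,0,0],"yaw":0},{"delta_pos":[-140,-20,20],"yaw":0},{"delta_pos":[-140,-60,60],"yaw":0},{"delta_pos":[-140,-100,110],"yaw":0},{"delta_pos":[-140,-130,160],"yaw":0},{"delta_pos":[-140,-130,160],"yaw":0}]'
python3 - <<'E'
from h import *
S=r.camera("scene");T=r.camera("top")
f=lambda im,x,y,q=40: cv2.resize(im[y-q:y+q,x-q:x+q,::-1],(400,400),interpolation=cv2.INTER_CUBIC)
cv2.imwrite("pics/c8.png",np.hstack([f(S,332,180),f(T,380,255)]));cv2.imwrite("pics/t8.png",T[:,:,::-1])
E
```

```text
t: 10.45
tool_pos: [0.3698, -0.3102, 0.2914]
tool_rot: [0.503, 0.498, -0.502, 0.498]
wrist_force: [0.3, 0.8, -0.3]
grip_width: 0.0594
```

View pics/c8.png

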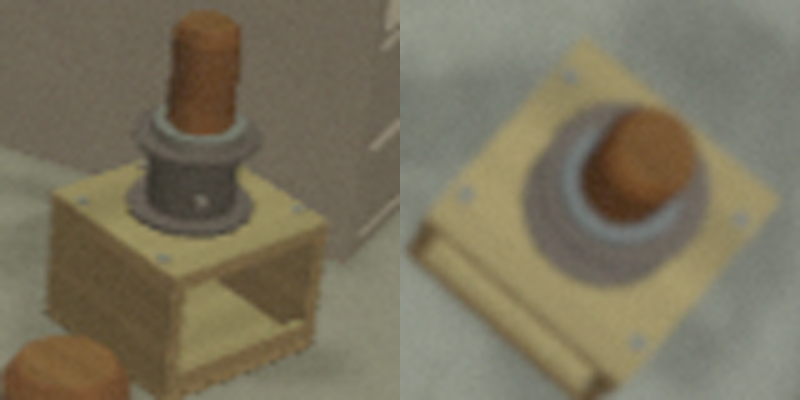

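View pics/t8.png

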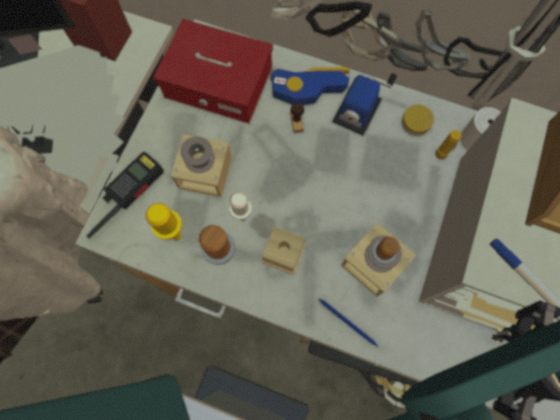

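Run:
```python
from h import *
print(proj("scene",[[.5025,-.1475,.167],[.5025,-.1475,.117]]),proj("top",[[.5025,-.1475,.167],[.5025,-.1475,.117]]))
acc=np.mean([r.camera("scene").astype(float) for _ in range(6)],0)
c=acc[185:225,310:365,::-1]; c=np.clip((c-20)*1.6,0,255).astype(np.uint8)
cv2.imwrite("pics/c9.png",cv2.resize(c,None,fx=12,fy=12,interpolation=cv2.INTER_CUBIC))
print(r.get_state()["t"])
```

```text
[[333.62588588 143.9237328 ]
 [331.788361   163.75724161]] [[391.25172632 244.28921356]
 [384.84589145 251.12073724]]
10.85
```

View pics/c9.png

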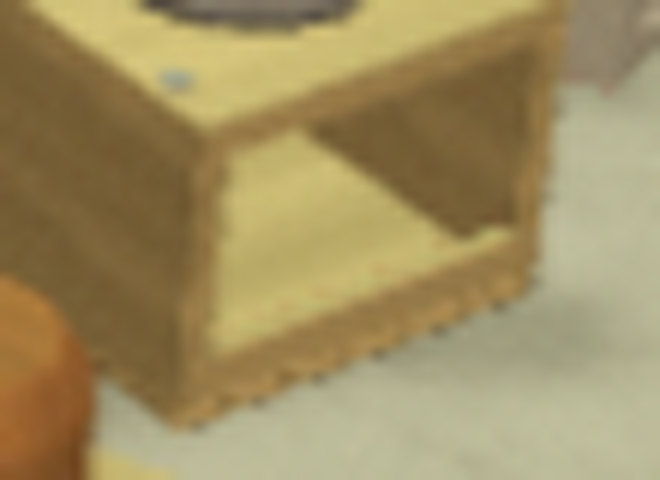

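The drift stands upright and seated, but the plug isn't in the visible part of the tray. I'll compare before and after images for any pale object outside, and work out which part of the tray is hidden.

Run:
```python
from h import *
T0=cv2.imread("pics/top0.png");T1=cv2.imread("pics/t8.png");
S0=cv2.imread("pics/scene0.png");S1=r.camera("scene")[:,:,::-1]
for n,a,b in(("top",T0,T1),("scene",S0,S1)):
    d=np.abs(cv2.GaussianBlur(a,(0,0),1.2).astype(int)-cv2.GaussianBlur(b,(0,0),1.2)).max(2)
    k,l,st,ce=cv2.connectedComponentsWithStats((d>22).astype(np.uint8))
    print(n,[(st[i].tolist()) for i in range(1,k) if st[i,4]>8])
a,b=[cv2.resize(x[185:225,310:365],None,fx=7,fy=7,interpolation=cv2.INTER_CUBIC) for x in(S0,np.ascontiguousarray(S1))]
c=cv2.resize(T0[235:305,335:420],(385,280)),cv2.resize(T1[235:305,335:420],(385,280))
cv2.imwrite("pics/c10.png",np.vstack([np.hstack([a,b]),np.hstack(c)]))
# visible tray floor (world) through window corners in scene
print(onz("scene",[[310+225/12,185+150/12],[310+215/12,185+345/12],[310+460/12,185+238/12],[310+305/12,185+130/12]],.006).round(3))
```

```text
top [[273, 229, 21, 27, 419], [376, 237, 23, 24, 400], [391, 299, 169, 121, 11085], [74, 374, 166, 46, 3350], [205, 376, 12, 4, 39], [144, 378, 12, 4, 18], [218, 378, 8, 2, 13], [0, 383, 139, 37, 1399]]
scene [[424, 0, 36, 15, 330], [481, 0, 30, 64, 943], [540, 0, 20, 7, 94], [439, 13, 19, 13, 136], [399, 38, 23, 52, 631], [499, 43, 61, 216, 5744], [418, 46, 3, 7, 15], [425, 56, 6, 6, 30], [505, 61, 23, 14, 210], [458, 65, 31, 59, 527], [438, 80, 4, 11, 27], [524, 101, 11, 20, 91], [489, 126, 20, 15, 195], [425, 128, 38, 149, 953], [326, 143, 14, 24, 282], [474, 184, 18, 15, 167], [300, 203, 6, 5, 18], [506, 249, 26, 40, 394], [546, 249, 10, 15, 66], [434, 256, 21, 22, 165], [504, 259, 3, 4, 11], [428, 279, 102, 48, 2442], [527, 295, 5, 7, 25], [489, 317, 6, 4, 17]]
[[ 0.516 -0.176  0.006]
 [ 0.484 -0.113  0.006]
 [ 0.462 -0.175  0.006]
 [ 0.507 -0.193  0.006]]
```

View pics/c10.png

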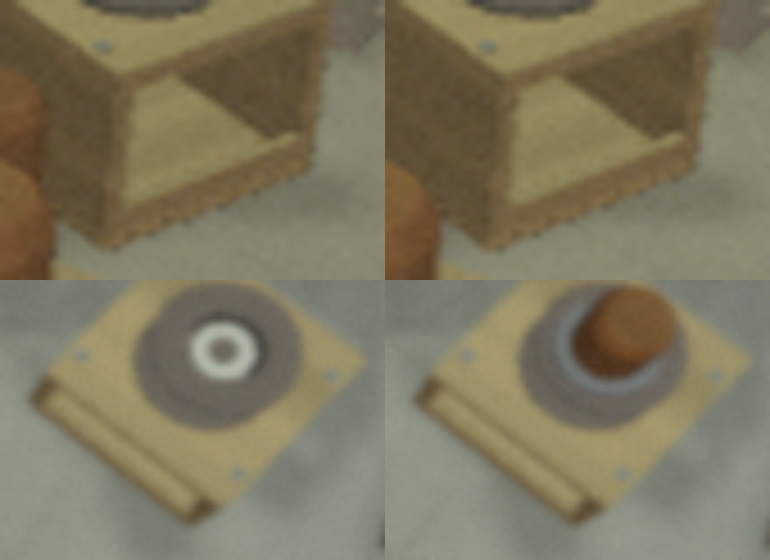

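Run:
```python
from plant import r
print(r.get_state()["t"],r.finish_job())
```

```text
the job is handed in; nothing more can be done
10.9 None
```

I took the small brown-handled drift out of its holder and pressed it down through the right-hand spool (the one with the pale plug). I then let go, backed the arm clear and handed in at t = 10.9 s. I never actually saw the plug in the tray.

**What the checks showed:**
- **Seating:** the drift stands upright with its collar on the spool. The tool stopped within 0.1 mm of the height expected for a seated collar, and the force rose to about 10 N there. The handle top measured 1.5–2 px off the predicted spot, on the low side.
- **Clearance:** the gripper was open and touching nothing when I handed in.

**What I could not confirm:**
- **Plug in the tray:** even an upright plug at the tray's centre would have been half in view, and none was. In the before/after comparison, the top view showed no new object on the counter. The seated rod reaches 14 mm below the bore, so the plug must have been pushed out. I take it to lie in the part of the tray hidden from both cameras.
- **Push-through force:** I only read the force at the end of each move, so I did not see the load as the plug passed the plungers.

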